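# Press two of three tally counters

### The arm

A 7-joint arm with a two-finger parallel gripper is mounted at the origin on the work surface. World frame = base frame: x ahead of the robot, y to its left, z up, the work surface at z = 0. Lengths are in m, angles in rad, forces in N, time in s.
With the tool pointing down it reaches from about 0.4 to 0.925 m from the base axis. Payload 4.1 kg.
Tool frame: the origin (TCP) lies at the very end of the fingers, on their centre line; the grasp point (between the pads) lies 19 mm behind it (bot.grip_depth is the distance from the TCP to the grasp point, in m); z points along the fingers, y is the line along which they close (so a half turn about z gives the same grasp; the last joint's range is limited). The gripper opens to 85 mm and grips with 20 to 120 N. Pads are 22 mm wide; open, the fingers measure 114 mm over their backs; the gripper's body (76 mm by 85 mm) begins 54 mm behind the grasp point. The pads swing forward as they close: fully open they stand 13 mm farther back than shut.
Start: joints at [-1.208, 0.398, 0.045, 1.537, -0.019, 1.207, -0.051], TCP at [0.29, 0.582, 0.231] pointing down, gripper open.
Joint ranges: [-2.82, 2.82], [-0.49, 2.23], [-1.37, 1.46], [0, 2.46], [-1.36, 4.5], [0.23, 2], [-2.94, 2.94]. Speed limits (rad/s): [2.57, 2.57, 3.14, 3.14, 3.14, 3.14, 3.14].

### API

Orientations are given as a 3x3 rotation matrix whose columns are the frame's x, y, z axes.
In Python, from cell import bot gives the robot as it stands.
- The arm moves only by the tool play_rows, never from a script. Its arguments are lists of equal length, an entry for each row: "slide": the shift along the tool's x, y, z in mm, a list of three; "yaw": the turn about the tool's z in degrees. In form: {"slide": [[x, y, z], ...], "yaw": [yaw, ...]}. A call has 1 to 5 rows; each row is the pose to reach, as a shift and turn from the pose commanded when the call began, along the tool's axes at that moment; what a row does not reach only later rows make up. A row lasts 1/12 s, in which the tool goes at most 41.7 mm and 7.16 degrees, less where a joint would pass 70% of its speed; a pose out of reach is approached as far as the arm can. A call with a gripper value outside its range is refused whole. "fingers" is the finger opening in mm, from 0 to 85.4, set as the call begins (left out, the last holds). The fingers move at their own pace and stop on an object; "force" is the grip in N (left out, the last holds). Time passes only in rows, so rows that repeat a pose let the fingers close. It gives the time, the measured TCP pose, the force, the opening and the grip force at its end, in the units of the state.
- bot.sense(): the state, without advancing time (a new reading comes with each control period).
- bot.snapshot(name): name is "scene" or "side" or "wrist"; returns a dict with "pixels" (384x512x3 uint8, red, green, blue), "camera_matrix" (3x3 intrinsics, pixels), "R" (3x3) and "t" (3): a world point X has camera coordinates R X + t; the wrist camera has in their place "hand_eye" (4x4, takes a point from camera to tool coordinates, whose origin is the TCP and whose axes are the flange's). Camera axes: x right, y down, z forward; pixel columns grow to the right and rows downward; lengths in m; the calibration is good to about 2 mm. A picture is of the moment at which its call begins: read the wrist's pose just before it. There is no depth.
- bot.finish_job(): hands the job in; it is judged then, once.
The state is a dict: "time": time; "qpos": joint angles; "qd": joint speeds; "joint_efforts": joint torques, N m; "tool_pos": TCP position; "orientation": TCP orientation; "ft_force": force on the tool from outside, world axes, zero at the start; "torque": the same for the moment, N m; "gripper_width": finger opening in m; "grip_force": force on a finger pad.
Only numpy, scipy, OpenCV 4.12 (cv2) and the standard library are available. Lean on these libraries where they do the work, as an engineer would, in place of code of your own. Each camera call takes 0.05 s, during which the arm holds its last target. There are 200 camera calls.

### The job

Enter the count on the tally counters beside the microscope: gently press the counter with the square key all the way down with the fingertips and let it spring back up, then do the same to the counter with the long bar key, and withdraw. Do not touch the counter with the round key, do not lift or shove any counter, and leave the dish, bottle and flask as they are.

Things in the scene. Friction and masses are not known exactly. Their poses are not given: they have to be found in the camera images.
- counter_square: Desktop tally counter, a loose cream block 64 (x) x 78 (y) x 45 (z) mm, about 0.5 kg, on rubber feet, with a number window on its -x side and a black square key (30 x 30 mm) on top, the key centred on the block; a steel zeroing wheel (24 mm across) on its +y side reaches y = 52 mm. To be pressed first. Origin: centre of its underside, on the mat; z up.
- counter_round: Desktop tally counter, a loose cream block 64 (x) x 78 (y) x 45 (z) mm, about 0.5 kg, on rubber feet, with a number window on its -x side and a black round key (diameter 32 mm) on top, the key centred on the block; a steel zeroing wheel (24 mm across) on its +y side reaches y = 52 mm. To be left alone. Origin: centre of its underside, on the mat; z up.
- counter_bar: Desktop tally counter, a loose cream block 64 (x) x 78 (y) x 45 (z) mm, about 0.5 kg, on rubber feet, with a number window on its -x side and a long black bar key (16 mm along x, 64 mm along y) on top, the key centred on the block; a steel zeroing wheel (24 mm across) on its +y side reaches y = 52 mm. To be pressed second. Origin: centre of its underside, on the mat; z up.
- key_square_top (a point): Centre of the flat top face of the square key; moves with the key. Unpressed it is 14 mm above the top of its counter block and 62 mm above the bench.
- key_round_top (a point): Centre of the flat top face of the round key; moves with the key. Unpressed it is 14 mm above the top of its counter block and 62 mm above the bench.
- key_bar_top (a point): Centre of the flat top face of the bar key; moves with the key. Unpressed it is 14 mm above the top of its counter block and 62 mm above the bench.
- key_square (a joint): How far the square key is pressed straight down, in m: 0 up, 0.010 fully down (it then still stands 4 mm proud). Spring, 0.6 N per mm, about 6 N fully down; it springs back up by itself.
- key_round (a joint): How far the round key is pressed straight down, in m: 0 up, 0.010 fully down (it then still stands 4 mm proud). Spring, 0.6 N per mm, about 6 N fully down; it springs back up by itself.
- key_bar (a joint): How far the bar key is pressed straight down, in m: 0 up, 0.010 fully down (it then still stands 4 mm proud). Spring, 0.6 N per mm, about 6 N fully down; it springs back up by itself.
- mat: Fixed dark rubber mat, 130 (x) x 440 (y) x 3 mm, under the three counters, which stand in a row about 140 mm apart along its y in any order. Origin: centre of its underside, at bench height.
- dish: Bystander: loose round culture dish, 62 mm across, 17 mm high, on the bench on the robot's side of the mat. Origin: centre of its underside.
- bottle: Bystander: loose amber bottle, 52 mm across, 105 mm high, standing beyond the mat. Origin: centre of its underside.
- flask: Bystander: loose flat pink culture flask with a teal cap, lying down beyond the mat, body 75 (x) x 110 (y) x 34 (z) mm, neck and cap reach 89 mm from the origin along its +y. Origin: centre of the body's underside.
Things that resemble listed ones, but are neither listed nor needed, are in the scene too. Leave any purple or yellow look-alike of the counter_bar alone.

How it is judged:
On the way, in this order (a step that is already met when the one before it is completed fails the run):
1. the square key is pressed down (at least 7 mm) by the fingers, the bar key up (value of joint key_square above 0.007 m and contact force between the fingers and counter_square above 1 N and value of joint key_bar below 0.002 m), for 0.05 s.
2. the square key is let back up (value of joint key_square below 0.002 m), for 0.1 s.
3. the bar key is pressed down (at least 7 mm) by the fingers, the square key up (value of joint key_bar above 0.007 m and contact force between the fingers and counter_bar above 1 N and value of joint key_square below 0.002 m), for 0.05 s.
4. the bar key is let back up (value of joint key_bar below 0.002 m), for 0.1 s.
At the end, for the whole second after the job is handed in: All three keys are up again (within 2 mm), the three counters stand upright, at rest and within 10 mm of where they began, and the dish, bottle and flask are within 10 mm of where they began (value of joint each of key_square, key_round, key_bar below 0.002 m and distance of each of counter_square, counter_round, counter_bar, dish, bottle, flask from where it was at the start of the episode below 0.01 m and angle between each of counter_square, counter_round, counter_bar's own z axis and vertical below 0.1 rad and linear speed of each of counter_square, counter_round, counter_bar below 0.02 m/s); the robot touches nothing.
It fails at once if the counter with the round key is touched (contact force between any of the arm, the fingers and counter_round above 0.5 N or value of joint key_round above 0.002 m).
It fails at once if a counter is pressed or squeezed with more than 25 N (contact force between any of the fingers, the arm and counter_square above 25 N or contact force between any of the fingers, the arm and counter_bar above 25 N).
It fails at once if a counter is lifted, tipped or shoved more than 10 mm (distance of any of counter_square, counter_round, counter_bar from where it was at the start of the episode above 0.01 m or angle between any of counter_square, counter_round, counter_bar's own z axis and vertical above 0.15 rad).
It fails at once if the dish, bottle or flask is moved more than 10 mm (distance of any of dish, bottle, flask from where it was at the start of the episode above 0.01 m).
It also fails if it takes over 32 s, if anything falls off the work surface, if the arm or the gripper's body presses on something with over 40 N, if the wrist force passes 120 N, or if a joint passes its speed limit or range.

## Working session

There is one attempt and no reset: what is moved stays moved. The work goes in short steps, Python scripts to look and compute and a tool call to move; the robot and the scene stay as the last step left them, time stands still between calls to the robot, and variables do not carry over. Pictures are saved under pics/ and viewed, at most 10 in all, crops included, and the job is handed in when it is done.

Besides the shell and the picture viewer there is one more tool, called after ">>>" in YAML: its name, and indented under it one key for each argument. play_rows: Moves the arm, as the interface text tells. Its arguments: {"type":"object","properties":{"slide":{"type":"array"},"yaw":{"type":"array"},"fingers":{"type":"number"},"force":{"type":"number"}},"required":["slide","yaw"]}

```bash
mkdir -p pics
python3 - <<'E'
from cell import bot
import cv2,numpy as np,pickle
s=bot.sense();print(s['time'],s['tool_pos'],s['orientation'],s['gripper_width'])
d={}
for n in("scene","side"):
    p=bot.snapshot(n);d[n]=p
    cv2.imwrite(f"pics/{n}.png",cv2.resize(p["pixels"][:,:,::-1],(800,600),interpolation=cv2.INTER_CUBIC))
    print(n,-p["R"].T@p["t"])
pickle.dump(d,open("d.pkl","wb"))
E
```

```text
0.0 [0.28931048 0.58136446 0.23025182] [[-8.95313034e-01  4.45436880e-01 -7.46314486e-04]
 [ 4.45437485e-01  8.95311231e-01 -1.80198755e-03]
 [-1.34487973e-04 -1.94577939e-03 -9.99998098e-01]] 0.08533778838592931
scene [1.0733213  0.20687312 0.61481429]
side [ 0.40258108 -0.58290099  0.52122504]
```

View pics/scene.png

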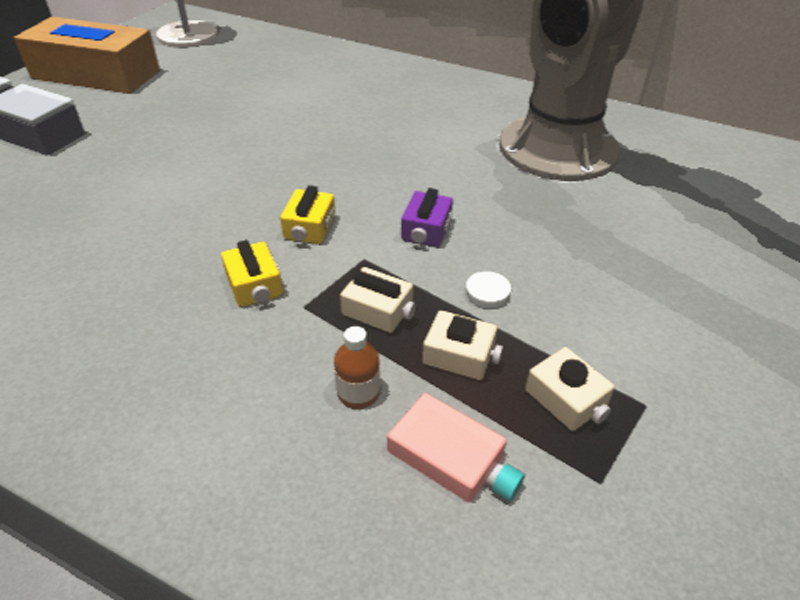

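View pics/side.png

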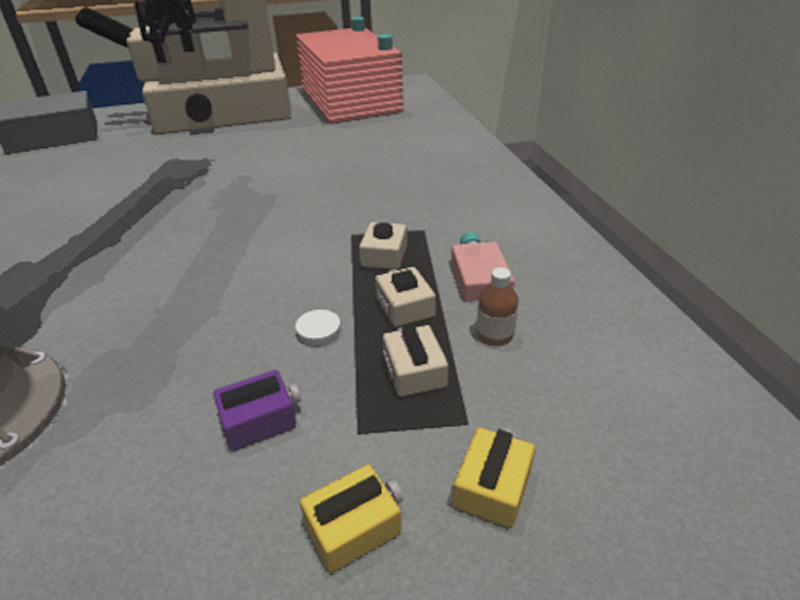

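The scene view shows three cream counters on the mat: bar key at (377,290), square key at (461,330), round key at (572,373). The side view shows them at (415,345), (404,280) and (383,231). The two yellow bar-key look-alikes and the purple one are off the mat. I'll confirm the three cream ones in enlarged crops.

Run:
```python
import cv2,pickle
d=pickle.load(open("d.pkl","rb"))
for n,(x,y,w,h,k) in {"scene":(212,165,133,100,6),"side":(226,135,75,120,5)}.items():
    cv2.imwrite(f"pics/{n}_c.png",cv2.resize(d[n]["pixels"][y:y+h,x:x+w,::-1],None,fx=k,fy=k,interpolation=cv2.INTER_CUBIC))
```

```text
(no output)
```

View pics/scene_c.png

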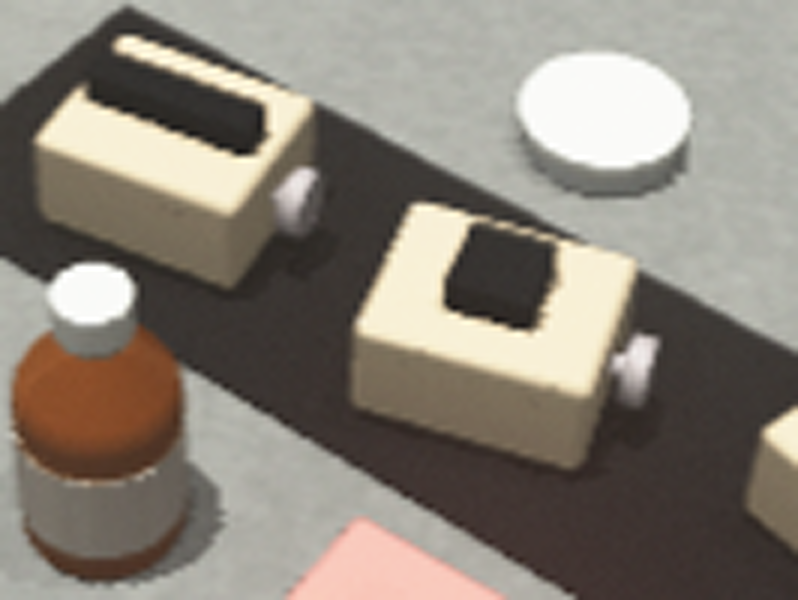

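View pics/side_c.png

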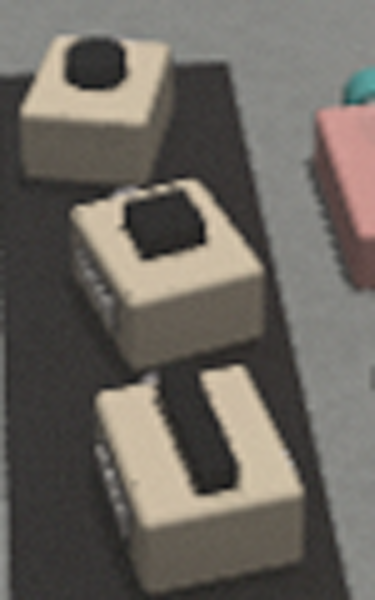

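The crops confirm it: the bar key is the cream counter at left in the scene crop, the square key is the middle one, and the round key is at the far end. I'll triangulate the top faces.

Run:
```python
import pickle,numpy as np
d=pickle.load(open("d.pkl","rb"))
def bp(n,uv,z):
    p=d[n];K=p["camera_matrix"];R=p["R"];c=-R.T@p["t"]
    r=R.T@np.linalg.inv(K)@[*uv,1];return (c+r*(z-c[2])/r[2])[:2]
o={"scene":(212,165,6),"side":(226,135,5)}
C={("scene","sq"):[(415,203),(637,262),(585,393),(357,335)],("scene","bar"):[(117,36),(314,106),(230,212),(38,145)],
("side","sq"):[(72,210),(195,180),(262,268),(133,305)],("side","bar"):[(97,393),(240,368),(302,488),(145,525)]}
for (n,w),L in C.items():
    x,y,k=o[n];P=np.array([bp(n,(x-.5+(u+.5)/k,y-.5+(v+.5)/k),.048) for u,v in L])
    print(n,w,P.mean(0).round(4),np.linalg.norm(P-np.roll(P,-1,0),axis=1).round(3))
    e=(P[1]-P[0])+(P[2]-P[3]);print(np.degrees(np.arctan2(e[1],e[0])).round(1))
# key tops z=.062
K={("scene","sq"):[(470,222),(557,248),(540,300),(452,282)],("side","sq"):[(122,200),(190,188),(207,224),(148,230)]}
for (n,w),L in K.items():
    x,y,k=o[n];print(n,w,'key',np.mean([bp(n,(x-.5+(u+.5)/k,y-.5+(v+.5)/k),.062) for u,v in L],0).round(4))
for nm,uv in {"bottle":(358,398),"dish":(488,290)}.items(): print(nm,bp("scene",np.array(uv)/1.5625,0.0))
for nm,uv in {"round":(571,377),"roundkey":(573,368)}.items(): print(nm,bp("scene",np.array(uv)/1.5625,0.055))
```

```text
scene sq [0.5682 0.04  ] [0.075 0.06  0.073 0.062]
97.4
scene bar [ 0.5448 -0.0894] [0.078 0.059 0.072 0.061]
90.4
side sq [0.5653 0.0345] [0.06  0.073 0.06  0.075]
6.9
side bar [ 0.5414 -0.0941] [0.059 0.072 0.061 0.076]
-0.3
scene sq key [0.5665 0.0404]
side sq key [0.5669 0.0363]
bottle [ 0.67809041 -0.0427105 ]
dish [0.42802429 0.02747509]
round [0.57750093 0.17977565]
roundkey [0.5634653  0.17816161]
```

Square key is at about (0.567, 0.038) and bar key at about (0.543, -0.092). The closed fingers travel at z ≈ 0.2.

>>> play_rows:
  slide:
    - [-32,-24,0]
    - [-64,-48,0]
    - [-96,-72,0]
    - [-128,-96,0]
    - [-160,-120,0]
  yaw: [-6,-12,-18,-24,-30]
  fingers: 0

```text
time: 0.52
tool_pos: [0.3797, 0.4012, 0.2309]
orientation: [[-0.998, -0.067, -0.0], [-0.067, 0.998, -0.001], [0.0, -0.001, -1.0]]
ft_force: [0.3, 0.0, 0.2]
gripper_width: 0.0256
grip_force: 0.0
```

```bash
cat > g.py <<'E'
from cell import bot
import numpy as np,sys
s=bot.sense();t=np.array([float(a) for a in sys.argv[1:4]])
print(s['time'],s['tool_pos'].round(4) if hasattr(s['tool_pos'],'round') else s['tool_pos'],s['gripper_width'],np.round(s['ft_force'],2))
R=np.array(s['orientation']);print('slide',(R.T@(t-s['tool_pos'])*1e3).round(1),'yaw of y',np.degrees(np.arctan2(R[1,1],R[0,1])))
E
python3 g.py .567 .0375 .16
```

```text
0.5167 [0.3797 0.4012 0.2309] 0.02555755166141578 [0.28 0.03 0.23]
slide [-162.4 -375.4   71. ] yaw of y 93.86447019028654
```

>>> play_rows:
  slide:
    - [-15,-36,0]
    - [-31,-72,0]
    - [-46,-108,0]
    - [-62,-144,0]
    - [-78,-180,0]
  yaw: [0,0,0,0,0]

```text
time: 0.93
tool_pos: [0.4686, 0.2264, 0.2311]
orientation: [[-0.998, -0.062, -0.0], [-0.062, 0.998, 0.0], [0.0, 0.0, -1.0]]
ft_force: [0.8, 1.3, -0.2]
gripper_width: -0.0
grip_force: 0.0
```

>>> play_rows:
  slide:
    - [-16,-36,0]
    - [-32,-72,0]
    - [-48,-108,0]
    - [-64,-144,0]
    - [-80,-180,0]
  yaw: [0,0,0,0,0]

```text
time: 1.35
tool_pos: [0.5596, 0.0519, 0.2311]
orientation: [[-0.998, -0.062, -0.0], [-0.062, 0.998, 0.0], [0.0, 0.0, -1.0]]
ft_force: [0.9, 1.1, 0.1]
gripper_width: 0.0004
grip_force: 0.0
```

>>> play_rows:
  slide:
    - [0,0,30]
    - [0,0,60]
    - [0,0,60]
    - [0,0,60]
    - [0,0,60]
  yaw: [0,0,0,0,0]

```text
time: 1.77
tool_pos: [0.5599, 0.0544, 0.1724]
orientation: [[-0.998, -0.063, 0.001], [-0.063, 0.998, 0.0], [-0.001, 0.0, -1.0]]
ft_force: [-0.7, -0.5, 0.3]
gripper_width: -0.0
grip_force: 0.0
```

```bash
python3 g.py .567 .0375 .07
python3 - <<'E'
from cell import bot
import cv2
for n in("side","wrist"):
    p=bot.snapshot(n)["pixels"][:,:,::-1]
    cv2.imwrite(f"pics/{n}2.png",cv2.resize(p,(800,600),interpolation=cv2.INTER_CUBIC))
E
```

```text
1.7667 [0.5599 0.0544 0.1724] -3.983377783949267e-05 [-0.7  -0.46  0.28]
slide [ -5.9 -17.3 102.4] yaw of y 93.60629759283344
```

View pics/wrist2.png

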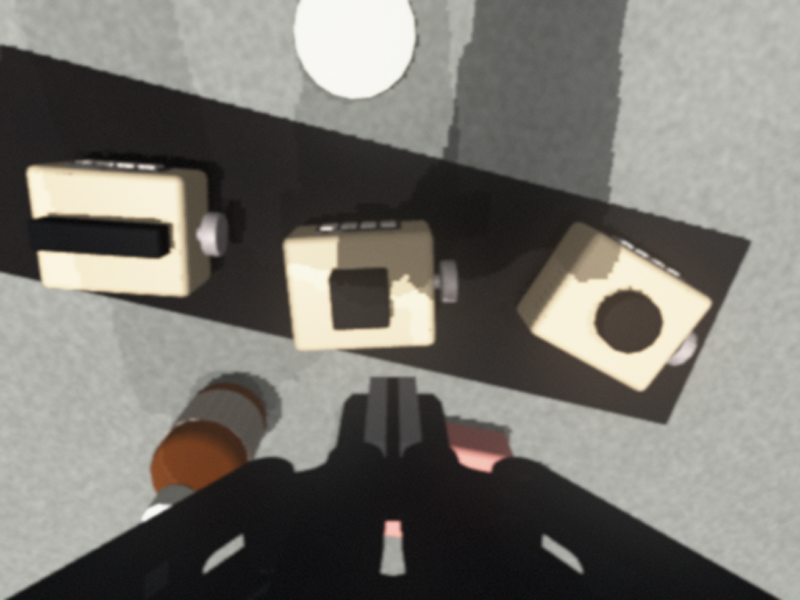

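The wrist view shows the square key top centred at about (361,299), the bar key top at about (100,235), and the round key at (628,321), to the right and clear. I'll refine the positions with the hand-eye calibration.

Run:
```python
from cell import bot
import numpy as np
s=bot.sense();p=bot.snapshot("wrist");H=np.array(p["hand_eye"]);K=p["camera_matrix"];R=np.array(s['orientation']);T=np.array(s['tool_pos'])
def bp(u,v,z):
    r=R@H[:3,:3]@np.linalg.inv(K)@[u/1.5625,v/1.5625,1];c=R@H[:3,3]+T
    return (c+r*(z-c[2])/r[2]).round(4)[:2]
print('sqkey',bp(361,299,.062),'sqblock',np.mean([bp(*q,.048) for q in[(285,238),(432,222),(434,344),(296,349)]],0))
print('bar',bp(100,235,.062),'barends',bp(30,234,.062),bp(168,239,.062),'block',np.mean([bp(*q,.048) for q in[(28,168),(184,172),(186,295),(42,288)]],0))
print('round',bp(628,321,.062),'dish',bp(355,35,.017))
```

```text
sqkey [0.5642 0.0385] sqblock [0.563925 0.038025]
bar [ 0.5395 -0.0892] barends [ 0.5411 -0.1229] [ 0.5394 -0.0564] block [ 0.5413  -0.09145]
round [0.5676 0.175 ] dish [0.4376 0.0273]
```

Consistent to within 3 mm, so I'll use square (0.565, 0.038) and bar (0.541, -0.091).

>>> play_rows:
  slide:
    - [-4,-17,10]
    - [-4,-17,40]
    - [-4,-17,70]
    - [-4,-17,90]
    - [-4,-17,97]
  yaw: [0,0,0,0,0]

```text
time: 2.33
tool_pos: [0.5628, 0.0373, 0.0723]
orientation: [[-0.998, -0.063, -0.004], [-0.063, 0.998, -0.0], [0.004, -0.0, -1.0]]
ft_force: [0.4, -0.4, -0.1]
gripper_width: -0.0004
grip_force: 0.0
```

>>> play_rows:
  slide:
    - [0,0,0]
    - [0,0,2]
    - [0,0,4]
    - [0,0,6]
    - [0,0,6]
  yaw: [0,0,0,0,0]

```text
time: 2.75
tool_pos: [0.565, 0.0372, 0.0691]
orientation: [[-0.998, -0.062, 0.002], [-0.062, 0.998, 0.0], [-0.002, 0.0, -1.0]]
ft_force: [0.7, 0.0, -0.4]
gripper_width: -0.0003
grip_force: 0.0
```

```bash
python3 g.py .565 .038 .0535
```

```text
2.75 [0.565  0.0372 0.0691] -0.00030439430404376866 [ 0.68  0.   -0.41]
slide [-0.   0.8 15.6] yaw of y 93.55380160216566
```

>>> play_rows:
  slide:
    - [0,0,3]
    - [0,0,6]
    - [0,0,9]
    - [0,0,11]
    - [0,0,12]
  yaw: [0,0,0,0,0]

```text
time: 3.17
tool_pos: [0.5647, 0.0371, 0.0564]
orientation: [[-0.998, -0.062, 0.001], [-0.062, 0.998, 0.0], [-0.001, 0.0, -1.0]]
ft_force: [0.4, -0.5, 3.4]
gripper_width: -0.0
grip_force: 1.8
```

>>> play_rows:
  slide:
    - [0,0,1]
    - [0,0,2]
    - [0,0,3]
    - [0,0,4]
    - [0,0,4]
  yaw: [0,0,0,0,0]

```text
time: 3.58
tool_pos: [0.5648, 0.0371, 0.0526]
orientation: [[-0.998, -0.062, 0.001], [-0.062, 0.998, 0.0], [-0.001, 0.0, -1.0]]
ft_force: [-1.0, -0.3, 5.4]
gripper_width: -0.0002
grip_force: 2.9
```

Force is 5.4 N, about 9 mm of travel. I'll bottom it out gently and hold.

>>> play_rows:
  slide:
    - [0,0,0.5]
    - [0,0,1]
    - [0,0,1]
    - [0,0,1]
    - [0,0,1]
  yaw: [0,0,0,0,0]

```text
time: 4.0
tool_pos: [0.5648, 0.037, 0.052]
orientation: [[-0.998, -0.062, 0.001], [-0.062, 0.998, 0.0], [-0.001, 0.0, -1.0]]
ft_force: [-1.0, -0.1, 7.3]
gripper_width: -0.0001
grip_force: 3.7
```

>>> play_rows:
  slide:
    - [0,0,-4]
    - [0,0,-9]
    - [0,0,-15]
    - [0,0,-30]
    - [0,0,-50]
  yaw: [0,0,0,0,0]

```text
time: 4.42
tool_pos: [0.5622, 0.0367, 0.1001]
orientation: [[-0.998, -0.062, -0.005], [-0.062, 0.998, -0.001], [0.005, -0.001, -1.0]]
ft_force: [0.2, 0.6, -0.2]
gripper_width: -0.0001
grip_force: 0.0
```

>>> play_rows:
  slide:
    - [0,0,-10]
    - [0,0,-30]
    - [0,0,-30]
    - [0,0,-30]
    - [0,0,-30]
  yaw: [0,0,0,0,0]

```text
time: 4.83
tool_pos: [0.5637, 0.037, 0.1305]
orientation: [[-0.998, -0.062, -0.001], [-0.062, 0.998, -0.0], [0.001, 0.0, -1.0]]
ft_force: [0.2, 0.4, -0.9]
gripper_width: 0.0002
grip_force: 0.0
```

```bash
python3 g.py .541 -.0905 .132
```

```text
4.8333 [0.5637 0.037  0.1305] 0.00020723366165696769 [ 0.19  0.37 -0.91]
slide [  30.5 -125.8   -1.4] yaw of y 93.54870344827378
```

>>> play_rows:
  slide:
    - [8,-32,0]
    - [16,-64,0]
    - [24,-96,0]
    - [31,-126,0]
    - [31,-126,0]
  yaw: [0,0,0,0,0]

```text
time: 5.25
tool_pos: [0.5382, -0.099, 0.1302]
orientation: [[-0.999, -0.052, -0.003], [-0.051, 0.999, -0.004], [0.003, -0.004, -1.0]]
ft_force: [0.2, -0.4, 0.9]
gripper_width: -0.0001
grip_force: 0.0
```

>>> play_rows:
  slide:
    - [0,0,10]
    - [0,0,30]
    - [0,0,50]
    - [0,0,60]
    - [0,0,60]
  yaw: [0,0,0,0,0]

```text
time: 5.67
tool_pos: [0.5386, -0.0888, 0.0677]
orientation: [[-0.998, -0.064, -0.007], [-0.064, 0.998, 0.001], [0.007, 0.001, -1.0]]
ft_force: [0.0, -0.1, 0.1]
gripper_width: -0.0001
grip_force: 0.0
```

```bash
python3 g.py .541 -.0905 .0565
python3 - <<'E'
from cell import bot
import cv2,numpy as np
a=bot.snapshot("scene")["pixels"][160:260,200:340,::-1];b=bot.snapshot("side")["pixels"][150:270,210:310,::-1]
A=cv2.resize(a,(560,400),interpolation=cv2.INTER_CUBIC);B=cv2.resize(b,(240,288),interpolation=cv2.INTER_CUBIC)
o=np.zeros((400,800,3),np.uint8);o[:,:560]=A;o[:288,560:]=B;cv2.imwrite("pics/c3.png",o)
E
```

```text
5.6667 [ 0.5386 -0.0888  0.0677] -0.00011696432263671543 [ 0.03 -0.13  0.13]
slide [-2.4 -1.9 11.2] yaw of y 93.66978455261263
```

View pics/c3.png

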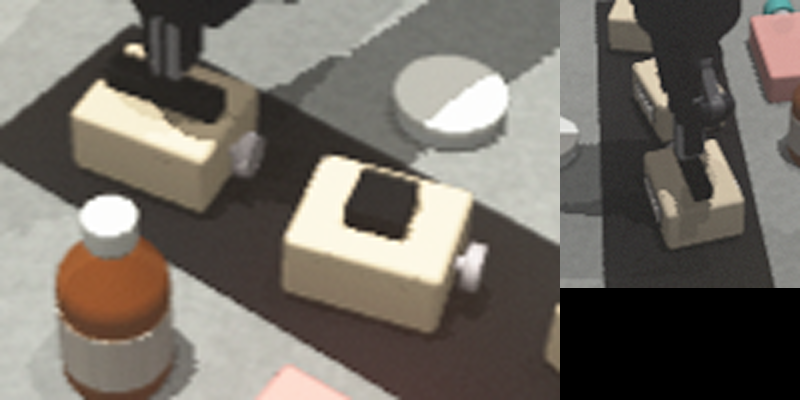

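The fingertips at (165,65) are just above the middle of the bar key, and the square key at (380,200) is back up with its counter unmoved. I'll settle, then press.

>>> play_rows:
  slide:
    - [0,0,0]
    - [0,0,0]
    - [0,0,1]
    - [0,0,2]
    - [0,0,3]
  yaw: [0,0,0,0,0]

```text
time: 6.18
tool_pos: [0.5415, -0.0906, 0.0687]
orientation: [[-0.998, -0.062, 0.001], [-0.062, 0.998, 0.0], [-0.001, 0.0, -1.0]]
ft_force: [0.4, 0.2, -0.3]
gripper_width: -0.0002
grip_force: 0.0
```

>>> play_rows:
  slide:
    - [0,0,3]
    - [0,0,6]
    - [0,0,9]
    - [0,0,11]
    - [0,0,12]
  yaw: [0,0,0,0,0]

```text
time: 6.6
tool_pos: [0.5413, -0.0907, 0.0562]
orientation: [[-0.998, -0.062, -0.0], [-0.062, 0.998, 0.0], [0.0, 0.0, -1.0]]
ft_force: [-1.0, -0.3, 4.0]
gripper_width: 0.0002
grip_force: 1.8
```

>>> play_rows:
  slide:
    - [0,0,1]
    - [0,0,2]
    - [0,0,3]
    - [0,0,4]
    - [0,0,4]
  yaw: [0,0,0,0,0]

```text
time: 7.02
tool_pos: [0.5414, -0.0907, 0.0525]
orientation: [[-0.998, -0.062, 0.0], [-0.062, 0.998, 0.0], [-0.0, 0.0, -1.0]]
ft_force: [-1.6, 0.3, 6.1]
gripper_width: -0.0005
grip_force: 2.9
```

>>> play_rows:
  slide:
    - [0,0,0.5]
    - [0,0,1]
    - [0,0,1]
    - [0,0,1]
    - [0,0,1]
  yaw: [0,0,0,0,0]

```text
time: 7.43
tool_pos: [0.5414, -0.0907, 0.052]
orientation: [[-0.998, -0.062, 0.0], [-0.062, 0.998, 0.0], [-0.0, 0.0, -1.0]]
ft_force: [-2.1, 1.0, 8.4]
gripper_width: -0.0001
grip_force: 4.0
```

>>> play_rows:
  slide:
    - [0,0,-4]
    - [0,0,-9]
    - [0,0,-15]
    - [0,0,-40]
    - [0,0,-70]
  yaw: [0,0,0,0,0]

```text
time: 7.85
tool_pos: [0.5389, -0.0904, 0.12]
orientation: [[-0.998, -0.062, -0.006], [-0.062, 0.998, 0.0], [0.006, 0.0, -1.0]]
ft_force: [0.4, 1.4, 0.5]
gripper_width: 0.0002
grip_force: 0.0
```

>>> play_rows:
  slide:
    - [0,0,-30]
    - [0,0,-60]
    - [0,0,-80]
    - [0,0,-80]
    - [0,0,-80]
  yaw: [0,0,0,0,0]

```text
time: 8.27
tool_pos: [0.5417, -0.0908, 0.2023]
orientation: [[-0.998, -0.062, 0.002], [-0.062, 0.998, 0.0], [-0.002, 0.0, -1.0]]
ft_force: [-1.0, 0.5, -0.5]
gripper_width: -0.0
grip_force: 0.0
```

Run:
```python
from cell import bot
import cv2
cv2.imwrite("pics/end.png",cv2.resize(bot.snapshot("scene")["pixels"][130:330,180:430,::-1],None,fx=3,fy=3,interpolation=cv2.INTER_CUBIC))
```

```text
(no output)
```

View pics/end.png

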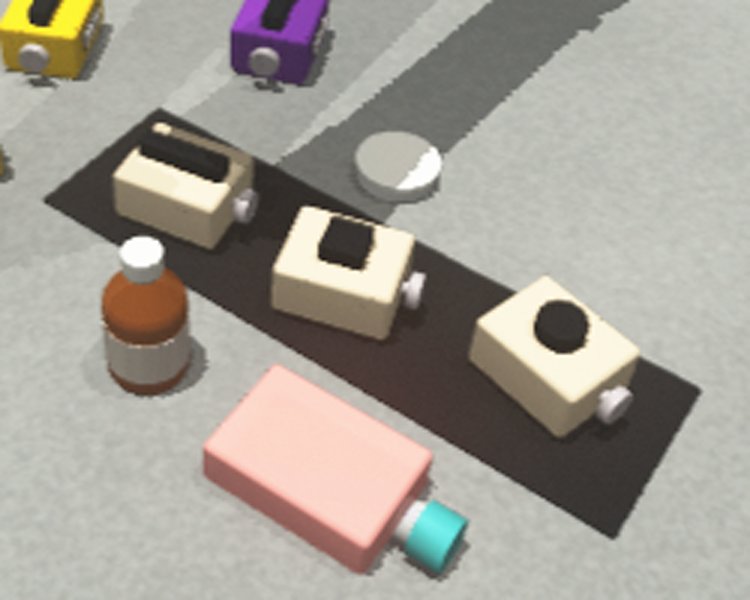

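All three keys, at (185,155), (345,240) and (562,325), are up. Nothing has moved, and the arm is clear.

```bash
python3 -c "
from cell import bot
print(bot.finish_job())"
```

```text
the job is handed in; nothing more can be done
None
```

I pressed the square key and then the bar key fully down (about 7 N and 8 N), both sprang back up, nothing else appeared moved in the last picture, and I handed the job in at about 8.3 s with the arm withdrawn; no verdict was returned.

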